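# Open the spring jar clamp to its mark and hold it

### The job

I want to set a jar in the wooden jar clamp, so open its jaw for me. The salt shaker standing on the clamp is in the way: it is thin glass, so lift it off with a light grip (no more than 40 N) and stand it gently upright on the round cork mat. Then take the sprung jaw by its knob and draw it out until its pointer is level with the index clip on the scale, and finish while still holding it there: do not let go, it springs shut. Leave the mug and the spice jar where they are.

Things in the scene. Friction and masses are not known exactly. Their poses are not given: they have to be found in the camera images.
- clamp: jar clamp fixed to the worktop: beech plate 240 (x) x 110 (y) mm, its top 14 mm above the worktop; origin at the centre of the underside, z up. At its +x end stands the fixed jaw (96 to 118 mm from the origin along +x, 64 mm high over the worktop). Along its +y edge runs a metal scale strip. The sprung jaw slides along x
- jaw: the sprung jaw: a beech block 66 mm wide across the slide, 22 mm thick, its top about 57 mm above the worktop, with the black knob upright on it; origin on the plate's top (14 mm above the worktop) below the knob's axis, axes as the clamp's. At rest (nearly shut against the fixed jaw) its origin is 52 mm from the clamp's along the clamp's +x; it draws out along the clamp's -x, up to 95 mm. A spring pulls it back: 3.3 N at rest, plus 1.1 N for each 10 mm; let go, it snaps shut
- knob (a point): middle of the upright round black knob on the jaw, 24 mm diameter, 32 mm high, spanning 62 to 94 mm above the worktop (this point 78 mm); moves with the jaw; axes as the clamp's
- jaw_pointer (a point): tip of the small steel pointer on the jaw beside the scale, 41 mm along the clamp's +y from the knob's axis and at the same clamp x as the knob's axis; axes as the clamp's
- index_clip: the mark: small dark steel clip 8 x 14 mm, 7 mm high, fixed on the scale strip at the clamp's +y edge, set at a different place each time (45 to 75 mm from the pointer at rest); origin under its middle, on the plate; its centre line across the scale is the mark. Axes as the clamp's. The pointer is on the mark when both have the same clamp x
- salt_shaker: glass salt shaker with a grey top, 44 mm diameter, 90 mm high, about 0.08 to 0.14 kg; origin at the centre of its underside, z up; stands at the start on the clamp's plate, in the jaw's way
- cork_mat: round cork mat fixed to the worktop, 86 mm diameter, 6 mm thick, origin at the centre of its underside; it lies to the left or the right of the clamp
- mug_tea: striped mug, 83 x 116 x 100 mm with its handle, on the other side of the clamp from the mat; a bystander; origin at the centre of its underside
- spice_jar: spice jar with a red cap, 45 mm diameter, 106 mm high, at the back under the wall cabinet; a bystander; origin at the centre of its underside
Things that resemble listed ones, but are neither listed nor needed, are in the scene too. Leave any purple look-alike of the salt_shaker alone.

How it is judged:
On the way:
1. the salt shaker stands upright and released on the cork mat (horizontal distance between salt_shaker and cork_mat below 0.03 m and height (world z) of salt_shaker below 0.01 m and angle between salt_shaker's own z axis and vertical below 0.2 rad and linear speed of salt_shaker below 0.02 m/s and contact force between the fingers and salt_shaker below 0.1 N), for 0.2 s.
At the end, for the whole second after the job is handed in: the jaw's pointer is held within 5 mm of the index clip's centre line, still, by the fingers on the jaw; the salt shaker stands upright on the cork mat, its middle within 30 mm of the mat's middle (x of jaw_pointer in the frame of index_clip between -0.005 and 0.005 m and linear speed of jaw below 0.01 m/s and contact force between the fingers and jaw above 2 N and horizontal distance between salt_shaker and cork_mat below 0.03 m and height (world z) of salt_shaker between 0.002 and 0.01 m and angle between salt_shaker's own z axis and vertical below 0.2 rad); the arm keeps its last pose, push and grip.
It fails at once if the glass shaker is squeezed too hard (both fingers together, so 50 N a finger) (contact force between the fingers and salt_shaker above 100 N).
It fails at once if the shaker is set down hard or dropped on the mat (contact force between salt_shaker and cork_mat above 40 N).
It fails at once if the shaker is tipped over (angle between salt_shaker's own z axis and vertical above 0.8 rad).
It fails at once if the mug is moved more than 3 cm (distance of mug_tea from where it was at the start of the episode above 0.03 m).
It fails at once if the spice jar is moved more than 3 cm (distance of spice_jar from where it was at the start of the episode above 0.03 m).
It also fails if it takes over 64 s, if anything falls off the work surface, if the arm or the gripper's body presses on something with over 40 N, if the wrist force passes 120 N, or if a joint passes its speed limit or range.

### The arm

A 6-joint arm with a two-finger parallel gripper is mounted at the origin on a cart in front of the work surface, level with it; the furniture and walls round the work are solid. World frame = base frame: x ahead of the robot, y to its left, z up, the work surface at z = 0. Lengths are in m, angles in rad, forces in N, time in s.
With the tool pointing down it reaches from about 0.35 to 0.975 m from the base axis. Payload 4.9 kg.
Tool frame: the origin (TCP) lies on the mounting face of the last link; the fingertips stand 173 mm ahead of it and the grasp point (between the pads) lies 155 mm ahead of it (tcp_to_grasp is the distance from the TCP to the grasp point, in m); z points along the fingers, y is the line along which they close (so a half turn about z gives the same grasp; the last joint's range is limited). The gripper opens to 85 mm and grips with 20 to 120 N. Pads are 22 mm wide; open, the fingers measure 114 mm over their backs; the gripper's body (76 mm by 85 mm) begins 54 mm behind the grasp point. The pads swing forward as they close: fully open they stand 13 mm farther back than shut.
Start: joints at [1.069, 0.053, 1.613, -0, 1.476, -0.119], TCP at [0.233, 0.58, 0.405] pointing down, gripper open.
Joint ranges: [-3.01, 3.01], [-1.01, 2.22], [0.06, 2.58], [-1.02, 4.17], [0.09, 2.62], [-3.14, 3.14]. Speed limits (rad/s): [2.57, 2.57, 3.14, 3.14, 3.14, 3.14].

### API

Orientations are given as a rotation vector (axis times angle).
In Python, from station import get_obs, get_image, calibration, finish_job, tcp_to_grasp gives the robot as it stands. The module is installed in compiled form; this text tells all that it offers.
- The arm moves only by the tool arm_command, never from a script. Its argument "plan" is a list that holds one entry, the list of rows, each a list of 6 numbers: the shift along the tool's x, y, z in cm, then the turn, a rotation vector about the tool's x, y, z in rad. A call has 1 to 12 rows; each row is the pose to reach, as a shift and turn from the pose commanded when the call began, along the tool's axes at that moment; what a row does not reach only later rows make up. A row lasts 1/12 s, in which the tool goes at most 41.7 mm and 7.16 degrees, less where a joint would pass 70% of its speed; a pose out of reach is approached as far as the arm can. A call with a gripper value outside its range is refused whole. "gripper" is the closure, from -1 (fully open) to 1 (shut), set as the call begins (left out, the last holds). The fingers move at their own pace and stop on an object; "force" is the grip in N (left out, the last holds). Time passes only in rows, so rows that repeat a pose let the fingers close. It gives the time, the measured TCP pose, the force, the opening and the grip force at its end, in the units of the state.
- get_obs(): the state, without advancing time (a new reading comes with each control period).
- get_image(name): name is "scene" or "top" or "wrist"; returns (picture, depth): 400x640x3 uint8, blue, green, red; 400x640 float32, m along the optical axis (not along the pixel's ray), 0 where there is no reading.
- calibration(name): a dict with "fx", "fy", "cx", "cy" (pixels), "pose" (4x4, takes a point from camera to world coordinates). Camera axes: x right, y up, looking along -z (the intrinsics and any distortion apply to the point x, -y, -z); pixel columns grow to the right and rows downward; lengths in m; the calibration is good to about 2 mm. A picture is of the moment at which its call begins: read the wrist's pose just before it. calibration takes no time and is no camera call; for the wrist camera it gives the pose at the moment of the call.
- finish_job(): hands the job in; it is judged then, once.
The state is a dict: "t": time; "q": joint angles; "dq": joint speeds; "effort": joint torques, N m; "tool_pos": TCP position; "tool_rot": TCP orientation; "contact_force": force on the tool from outside, world axes, zero at the start; "wrist_torque": the same for the moment, N m; "opening": finger opening in m; "grip_force": force on a finger pad.
Only numpy, scipy, OpenCV 4.12 (cv2) and the standard library are available. Lean on these libraries where they do the work, as an engineer would, in place of code of your own. Each camera call takes 0.05 s, during which the arm holds its last target. There are 200 camera calls.

## Working session

There is one attempt and no reset: what is moved stays moved. The work goes in short steps, Python scripts to look and compute and a tool call to move; the robot and the scene stay as the last step left them, time stands still between calls to the robot, and variables do not carry over. Pictures are saved under pics/ and viewed, at most 12 in all, crops included, and the job is handed in when it is done.

Besides the shell and the picture viewer there is one more tool, called after ">>>" by a JSON object that holds its "op" and its "data". arm_command: Moves the arm, as the interface text tells. Its arguments: {"type":"object","properties":{"plan":{"type":"array"},"gripper":{"type":"number"},"force":{"type":"number"}},"required":["plan"]}

```bash
mkdir -p pics; cat > h.py <<'E'
import numpy as np, cv2
from station import *
from scipy.spatial.transform import Rotation as R
def snap(n,f):
    o=get_obs(); c=calibration(n); im,d=get_image(n); cv2.imwrite(f'pics/{f}.png',im); np.savez(f'pics/{f}.npz',im=im,d=d,K=[c['fx'],c['fy'],c['cx'],c['cy']],P=c['pose']); return im,d,c
def load(f):
    z=np.load(f'pics/{f}.npz'); return z['im'],z['d'],z['K'],z['P']
def cloud(f):
    im,d,K,P=load(f); v,u=np.mgrid[:400,:640]
    p=np.stack([(u-K[2])/K[0]*d,-(v-K[3])/K[1]*d,-d,np.ones_like(d)],-1)@P.T
    return p[...,:3]
def ray(f,u,v,z):
    im,d,K,P=load(f); r=P[:3,:3]@np.array([(u-K[2])/K[0],-(v-K[3])/K[1],-1]); return P[:3,3]+r*(z-P[2,3])/r[2]
E
python3 - <<'E'
from h import *
for n in ('top','scene'):
    im,d,c=snap(n,n+'0'); print(n,{k:c[k] for k in c if k!='pose'},np.round(c['pose'],3).tolist())
o=get_obs(); print(o['tool_rot'],o['t'],tcp_to_grasp,R.from_rotvec(o['tool_rot']).as_matrix().round(3))
E
```

```text
top {'fx': 435.64502624970305, 'fy': 435.64502624970305, 'cx': 325.6836853671846, 'cy': 195.800578785564} [[0.005, 0.983, -0.181, 0.367], [-1.0, 0.007, 0.01, -0.006], [0.012, 0.181, 0.983, 1.298], [0.0, 0.0, 0.0, 1.0]]
scene {'fx': 412.7298054648194, 'fy': 412.7298054648194, 'cx': 322.0560129450754, 'cy': 199.4831691449612} [[0.544, 0.501, -0.673, -0.222], [-0.839, 0.319, -0.441, -0.544], [-0.007, 0.805, 0.594, 0.793], [0.0, 0.0, 0.0, 1.0]]
[-5.97483026e-01 -3.08365287e+00  2.81871156e-03] 0.1 0.1547 [[-0.928  0.373 -0.001]
 [ 0.373  0.928 -0.002]
 [ 0.    -0.002 -1.   ]]
```

View pics/top0.png

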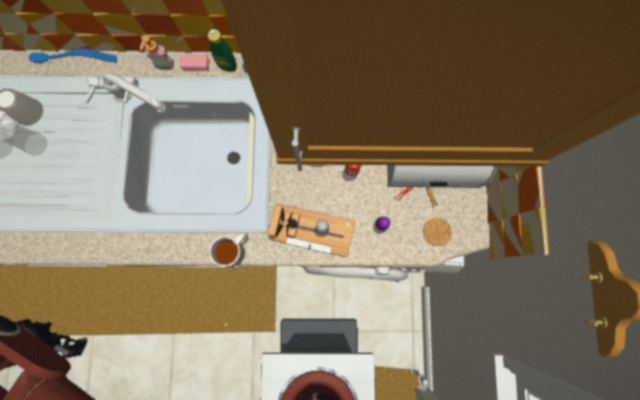

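View pics/scene0.png

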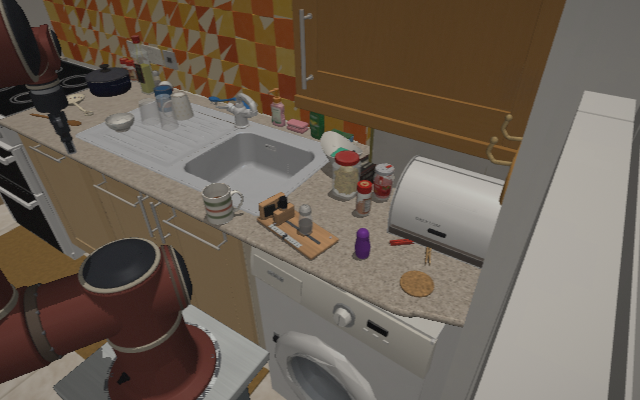

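The clamp lies around (312,229) in the top view with its fixed jaw on the left (world +y). The shaker is at about (321,228), the mat at (437,231) and the purple look-alike at (383,223).

```bash
python3 - <<'E'
from h import *
im=load('top0')[0]; cv2.imwrite('pics/c1.png',cv2.resize(im[195:263,260:360],None,fx=8,fy=8,interpolation=cv2.INTER_CUBIC))
p=cloud('top0')
for u,v in [(437,231),(383,223),(321,228),(321,226),(292,222),(277,220),(340,245),(225,252),(352,169)]: print(u,v,p[v,u].round(3))
x=p[...,0];hsv=cv2.cvtColor(im,cv2.COLOR_BGR2HSV)
for nm,(a,b),box in [('purple',(120,160),(360,400,200,245))]:
    u0,u1,v0,v1=box; m=(hsv[v0:v1,u0:u1,0]>a)&(hsv[v0:v1,u0:u1,0]<b)&(hsv[v0:v1,u0:u1,1]>120); print(nm,p[v0:v1,u0:u1][m].mean(0).round(3))
s=p[205:260,410:465]; m=(s[...,2]>0.0035)&(s[...,2]<0.02); print('mat',m.sum(),s[m].mean(0),s[m].min(0),s[m].max(0))
print('mat ray edges',ray('top0',422,231,.006),ray('top0',453,231,.006))
E
```

```text
437 231 [ 0.502 -0.352  0.005]
383 223 [ 0.515 -0.18   0.085]
321 228 [ 0.498 -0.006  0.104]
321 226 [ 0.503 -0.006  0.101]
292 222 [0.515 0.074 0.094]
277 220 [0.524 0.119 0.062]
340 245 [ 0.458 -0.063  0.012]
225 252 [0.433 0.265 0.052]
352 169 [ 0.667 -0.093  0.098]
purple [ 0.515 -0.179  0.079]
mat 646 [ 0.5006361  -0.35084971  0.00598322] [ 0.41854385 -0.43512373  0.00350151] [ 0.58082342 -0.27069317  0.01366448]
mat ray edges [ 0.50120085 -0.30727368  0.006     ] [ 0.50179277 -0.39994638  0.006     ]
```

View pics/c1.png

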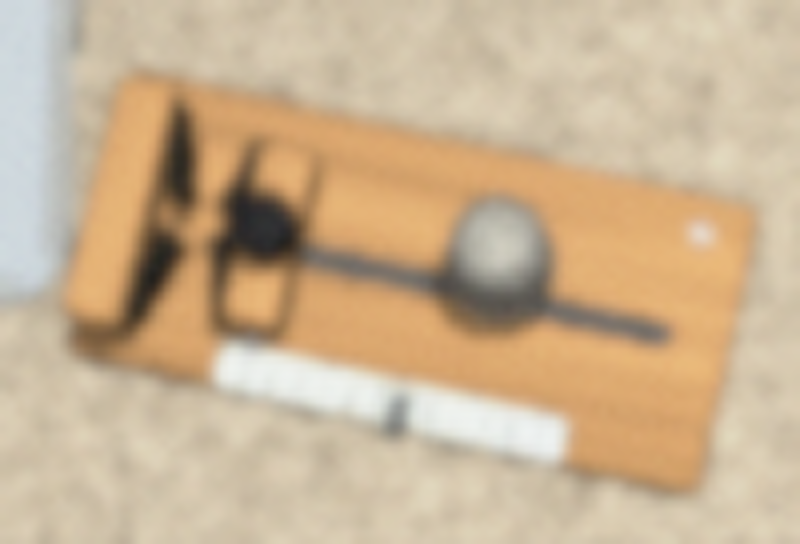

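```bash
cat >> h.py <<'E'
def tform(target_grasp, yaw_y):
    """shift(cm)/rotvec in tool frame to bring grasp point to target, tool down, tool y at world angle yaw_y"""
    o=get_obs(); R0=R.from_rotvec(o['tool_rot']); y=np.array([np.cos(yaw_y),np.sin(yaw_y),0]); z=np.array([0,0,-1.]); x=np.cross(y,z)
    R1=R.from_matrix(np.stack([x,y,z],1)); tcp=np.array(target_grasp)-tcp_to_grasp*z
    return np.round(R0.inv().apply(tcp-o['tool_pos'])*100,2), (R0.inv()*R1).as_rotvec().round(4), o['tool_pos'].round(4)
E
python3 - <<'E'
from h import *
def q(x,y,z): return ray('top0',260+(x+.5)/8-.5,195+(y+.5)/8-.5,z)
a=q(755,205,.014);b=q(695,488,.014);kn=q(262,222,.094);clip=q(397,413,.021);sh=q(500,235,.1);s0=q(305,252,.014);s1=q(665,333,.014)
for n,v in zip('a b knob clip shaker s0 s1'.split(),(a,b,kn,clip,sh,s0,s1)): print(n,v.round(4))
ex=(s0-s1)[:2];ex/=np.linalg.norm(ex); th=np.arctan2(*ex[::-1]); print('x yaw',th,'|ab|',np.linalg.norm(a-b)); ey=np.array([-ex[1],ex[0]])
mid=(a+b)[:2]/2; org=mid+.12*ex; print('origin',org,'knob in clamp',(kn[:2]-org)@ex,(kn[:2]-org)@ey,'clip',(clip[:2]-org)@ex,(clip[:2]-org)@ey,'sh',(sh[:2]-org)@ex,(sh[:2]-org)@ey)
print(tform([sh[0]-0.0,sh[1],.25],th-np.pi/2), tform([sh[0],sh[1],.25],th+np.pi/2))
P=calibration('wrist')['pose'];o=get_obs();print((R.from_rotvec(o['tool_rot']).as_matrix().T@P[:3,:3]).round(3),R.from_rotvec(o['tool_rot']).inv().apply(P[:3,3]-o['tool_pos']))
p=cloud('top0'); print('cabinet', [p[v,u].round(2).tolist() for u,v in [(400,162),(400,150),(350,130),(440,180)]])
E
```

```text
a [ 0.5312 -0.1039  0.014 ]
b [ 0.427  -0.0813  0.014 ]
knob [0.514  0.0734 0.094 ]
clip [0.4531 0.0277 0.021 ]
shaker [ 0.5093 -0.0092  0.1   ]
s0 [0.5127 0.0626 0.014 ]
s1 [ 0.4835 -0.0704  0.014 ]
x yaw 1.3555007131845567 |ab| 0.106714547966701
origin [0.50474101 0.02460317] knob in clamp 0.049684400193035404 0.0014299258990404992 clip -0.007958185536959567 0.05108181769508793 sh -0.03202964990342888 -0.01162745052401099
(array([-4.759e+01, -4.430e+01, -4.000e-02]), array([-1.7000e-03,  1.1000e-03,  1.4033e+00]), array([0.2333, 0.5795, 0.4036])) (array([-4.759e+01, -4.430e+01, -4.000e-02]), array([-1.2000e-03, -1.8000e-03, -1.7383e+00]), array([0.2333, 0.5795, 0.4036]))
[[-0.001  0.96   0.28 ]
 [ 1.     0.001  0.   ]
 [-0.     0.28  -0.96 ]] [0.06958587 0.00021037 0.03028661]
cabinet [[0.62, -0.18, 0.35], [0.62, -0.17, 0.44], [0.63, -0.06, 0.54], [0.64, -0.35, 0.08]]
```

>>> {"op": "arm_command", "data": {"plan": [[[-4,-3.8,0,0,0,0.115],[-8,-7.5,0,0,0,0.23],[-12,-11.3,0,0,0,0.345],[-16,-15,0,0,0,0.46],[-18.8,-17.7,0,0,0,0.56],[-21.6,-20.3,0,0,0,0.66],[-24.4,-23,0,0,0,0.76],[-27.2,-25.6,0,0,0,0.86],[-30,-28.3,0,0,0,0.95],[-32.8,-31,0,0,0,1.04],[-35.6,-33.6,0,0,0,1.13],[-38.4,-36.2,0,0,0,1.22]]], "gripper": -1, "force": 25}}

```text
t: 1.1
tool_pos: [0.4428, 0.1236, 0.4045]
tool_rot: [2.262, 2.181, 0.0]
contact_force: [1.2, 0.3, -0.1]
opening: 0.0856
grip_force: 0.0
```

```bash
python3 - <<'E'
from h import *
print(tform([.505,-.008,.25],1.3555-np.pi/2), get_obs()['q'])
E
```

```text
(array([-12.93,   6.7 ,  -0.02]), array([ 1.000e-04, -1.000e-04,  1.789e-01]), array([0.4428, 0.1236, 0.4045])) [ 1.10187704e-01 -3.61032232e-01  1.98229583e+00  7.41222933e-05
  1.52020354e+00  1.46627187e-01]
```

>>> {"op": "arm_command", "data": {"plan": [[[-3,1.5,0,0,0,0.06],[-6,3,0,0,0,0.12],[-8.5,4.3,0,0,0,0.18],[-10.7,5.35,0,0,0,0.183],[-10.7,5.35,0,0,0,0.183],[-10.7,5.35,0,0,0,0.183],[-10.7,5.35,0,0,0,0.183]]]}}

```text
t: 1.68
tool_pos: [0.4925, 0.0173, 0.4042]
tool_rot: [-2.446, -1.97, 0.001]
contact_force: [-0.1, -0.5, 0.4]
opening: 0.0855
grip_force: 0.0
```

```bash
python3 - <<'E'
from h import *
snap('wrist','w1'); print(tform([.505,-.008,.25],1.3555-np.pi/2))
E
```

```text
(array([-2.24,  1.77, -0.04]), array([-0.0008, -0.0002,  0.0012]), array([0.4924, 0.0177, 0.4044]))
```

View pics/w1.png

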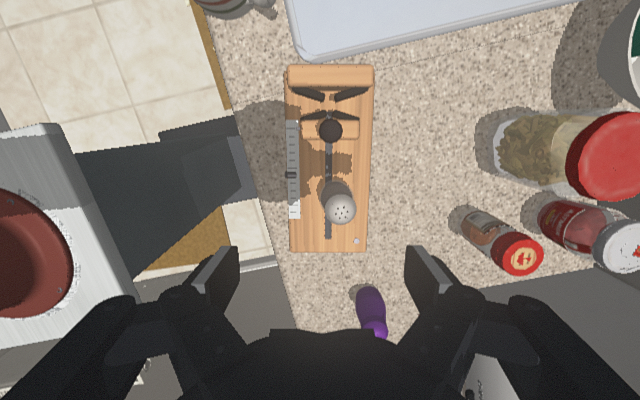

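The wrist view shows the shaker's cap at about (340,209), knob top at (331,131), and clip at (290,175) on the scale.

```bash
python3 - <<'E'
from h import *
p=cloud('w1')
sh=ray('w1',340,209,.102);kn=ray('w1',331,131,.094);clip=ray('w1',290,175,.021)
print(sh,kn,clip, p[209,340],p[131,331],p[175,290])
c=[ray('w1',*k,.014) for k in [(290,252),(367,251)]]; print(c)
s=p[180:230,310:370].reshape(-1,3); s=s[(s[:,2]>.05)&(s[:,2]<.12)]; print('shaker cloud',s.mean(0),s.min(0),s.max(0)); t=s[s[:,2]>.085];print(len(t),(t.min(0)+t.max(0))/2)
s0,s1=ray('w1',328,150,.014),ray('w1',327.5,238,.014); e=(s0-s1)[:2]; th=np.arctan2(e[1],e[0]); print('yaw',th)
ex=np.array([np.cos(th),np.sin(th)]); print('travel to clip',(clip-kn)[:2]@ex)
t=.5*(sh[:2]); print(tform([sh[0],sh[1],.25],1.3555-np.pi/2), get_obs()['q'])
im=load('w1')[0]; cv2.imwrite('pics/c2.png',cv2.resize(im[100:260,270:390],None,fx=4,fy=4,interpolation=cv2.INTER_CUBIC)[:600])
E
```

```text
[ 0.50809199 -0.00520967  0.102     ] [0.51524532 0.07250171 0.094     ] [0.45420477 0.026453   0.021     ] [ 0.50809667 -0.00448152  0.10416773] [0.51521675 0.07256103 0.09521768] [0.45450361 0.02678045 0.02293629]
[array([ 0.42584291, -0.08255295,  0.014     ]), array([ 0.53300709, -0.10452507,  0.014     ])]
shaker cloud [ 0.50699833 -0.00300533  0.0884679 ] [ 0.48530395 -0.02587127  0.05002052] [0.5269525  0.01078444 0.10545488]
811 [ 0.507985   -0.00894938  0.09526757]
yaw 1.3551404782319851
travel to clip -0.0580440007280885
(array([-1.9 ,  2.02, -0.04]), array([-0.0008, -0.0002,  0.0012]), array([0.4924, 0.0177, 0.4044])) [-1.15366618e-01 -2.71829629e-01  1.91289524e+00  2.91925897e-04
  1.50127268e+00  9.87163274e-02]
```

View pics/c2.png

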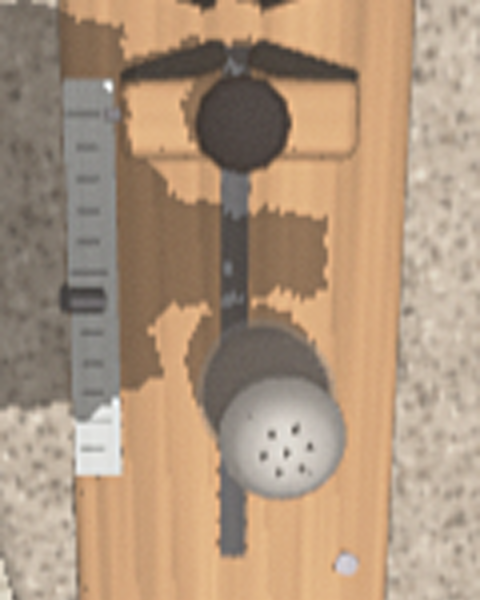

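>>> {"op": "arm_command", "data": {"plan": [[[-1,1,1,0,0,0],[-1.9,2,3,0,0,0],[-1.97,2,6,0,0,0],[-1.97,2,8.5,0,0,0],[-1.97,2,9.5,0,0,0],[-1.97,2,10,0,0,0],[-1.97,2,10,0,0,0],[-1.97,2,10,0,0,0]]]}}

```text
t: 2.4
tool_pos: [0.5085, -0.0061, 0.3061]
tool_rot: [2.445, 1.97, 0.002]
contact_force: [0.2, 0.8, 0.5]
opening: 0.0856
grip_force: 0.0
```

```bash
python3 - <<'E'
from h import *
print(tform([.508,-.006,.065],1.3555-np.pi/2), get_obs()['q'])
snap('wrist','w2'); print(ray('w2',320,200,.1))
E
```

```text
(array([-0.01, -0.07,  8.64]), array([ 0.0022, -0.0002,  0.0012]), array([ 0.5085, -0.0061,  0.3061])) [-1.58359555e-01 -1.47559006e-01  1.97524708e+00  5.17364344e-05
  1.31174658e+00  5.57072038e-02]
[0.51329232 0.01249677 0.1       ]
```

View pics/w2.png

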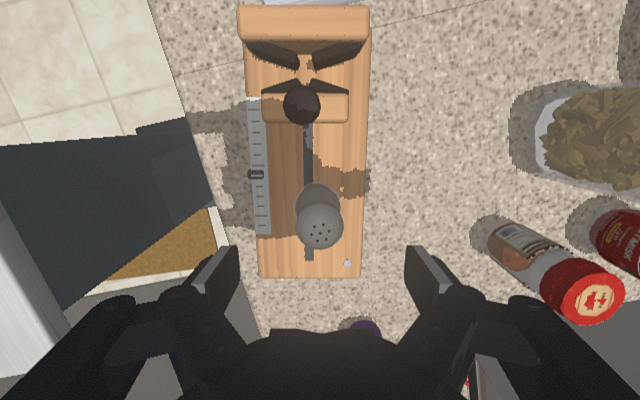

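The shaker's cap is at (320,227), centred between the fingers, so I go straight down and grip lightly.

>>> {"op": "arm_command", "data": {"plan": [[[0,0,2,0,0,0],[0,0,4,0,0,0],[0,0,6,0,0,0],[0,0,7.5,0,0,0],[0,0,8.3,0,0,0],[0,0,8.6,0,0,0],[0,0,8.6,0,0,0],[0,0,8.6,0,0,0]]]}}

```text
t: 3.12
tool_pos: [0.5088, -0.0066, 0.2202]
tool_rot: [2.445, 1.969, 0.003]
contact_force: [-0.3, -0.4, 0.5]
opening: 0.0856
grip_force: 0.0
```

>>> {"op": "arm_command", "data": {"plan": [[[0,0,0,0,0,0],[0,0,0,0,0,0],[0,0,0,0,0,0],[0,0,0,0,0,0],[0,0,0,0,0,0],[0,0,0,0,0,0],[0,0,0,0,0,0],[0,0,0,0,0,0],[0,0,0,0,0,0],[0,0,0,0,0,0]]], "gripper": 1, "force": 25}}

```text
t: 3.95
tool_pos: [0.5083, -0.0065, 0.2196]
tool_rot: [-2.447, -1.97, 0.0]
contact_force: [-3.0, 1.3, 6.3]
opening: 0.0392
grip_force: 25.0
```

>>> {"op": "arm_command", "data": {"plan": [[[0,0,-0.5,0,0,0],[0,0,-1.5,0,0,0],[0,0,-3,0,0,0],[0,0,-5,0,0,0],[0,0,-7,0,0,0],[0,0,-9,0,0,0],[0,0,-10.5,0,0,0],[0,0,-11.5,0,0,0],[0,0,-12,0,0,0],[0,0,-12,0,0,0],[0,0,-12,0,0,0]]]}}

```text
t: 4.87
tool_pos: [0.5079, -0.0065, 0.3382]
tool_rot: [-2.447, -1.97, 0.001]
contact_force: [-0.2, -0.5, -1.6]
opening: 0.0391
grip_force: 25.1
```

```bash
python3 - <<'E'
from h import *
p=cloud('top0').reshape(-1,3); q=cloud('scene0').reshape(-1,3)
for c in (p,q):
    m=(c[:,1]>-.45)&(c[:,1]<-.23)&(c[:,2]>.03)&(c[:,2]<.34)&(c[:,0]>.3)&(c[:,0]<.66); print(m.sum(), np.percentile(c[m],[0,2,10,50],axis=0).round(3).tolist())
s=q[(q[:,2]>.0035)&(q[:,2]<.009)&(abs(q[:,0]-.5)<.08)&(abs(q[:,1]+.35)<.08)]; print(len(s),np.percentile(s,[2,50,98],axis=0).round(3).tolist())
im=load('scene0')[0]; print([ray('scene0',u,v,.006).round(3).tolist() for u,v in [(400,284),(434,284),(417,271),(417,297)]])
print(tform([.5015,-.353,.187],1.3555-np.pi/2), tform([.5015,-.353,.187],1.3555-np.pi/2-.5),get_obs()['q'],get_obs()['opening'])
E
```

```text
1275 [[0.619, -0.449, 0.03], [0.619, -0.444, 0.031], [0.628, -0.426, 0.059], [0.644, -0.335, 0.105]]
3327 [[0.616, -0.45, 0.03], [0.619, -0.446, 0.031], [0.622, -0.429, 0.039], [0.643, -0.346, 0.094]]
840 [[0.429, -0.421, 0.004], [0.498, -0.352, 0.007], [0.572, -0.277, 0.009]]
[[0.475, -0.318, 0.006], [0.521, -0.39, 0.006], [0.54, -0.337, 0.006], [0.459, -0.37, 0.006]]
(array([-33.99,   6.77,  -0.36]), array([-0.0008,  0.    ,  0.0003]), array([ 0.5079, -0.0065,  0.3382])) (array([-33.99,   6.77,  -0.36]), array([-7.000e-04,  2.000e-04,  5.003e-01]), array([ 0.5079, -0.0065,  0.3382])) [-1.59394192e-01 -1.81179852e-01  1.94888083e+00  1.42891136e-05
  1.37464856e+00  5.56425963e-02] 0.039065506406570555
```

>>> {"op": "arm_command", "data": {"plan": [[[-1,0.2,0,0,0,0],[-3,0.6,0,0,0,0],[-6,1.2,0,0,0,0],[-9.5,1.9,0,0,0,0],[-13,2.6,0,0,0,0],[-16.5,3.3,0,0,0,0],[-20,4,0,0,0,0],[-23.5,4.7,0,0,0,0],[-27,5.4,0,0,0,0],[-30,6,0,0,0,0],[-32,6.4,0,0,0,0],[-33.5,6.65,0,0,0,0]]]}}

```text
t: 5.87
tool_pos: [0.5006, -0.3506, 0.337]
tool_rot: [-2.447, -1.966, 0.001]
contact_force: [-0.5, 0.2, -1.1]
opening: 0.0396
grip_force: 25.1
```

>>> {"op": "arm_command", "data": {"plan": [[[-0.5,0.1,0,0,0,0],[-0.5,0.1,1,0,0,0],[-0.5,0.1,2.5,0,0,0],[-0.5,0.1,4,0,0,0],[-0.5,0.1,5,0,0,0],[-0.5,0.1,5,0,0,0],[-0.5,0.1,5,0,0,0]]]}}

```text
t: 6.45
tool_pos: [0.5014, -0.352, 0.2875]
tool_rot: [-2.444, -1.97, 0.0]
contact_force: [0.2, 0.5, -1.2]
opening: 0.0394
grip_force: 25.1
```

```bash
python3 - <<'E'
from h import *
for n in ('scene','wrist'): snap(n,n+'3')
print(tform([.5005,-.353,.057],1.3555-np.pi/2),get_obs()['opening'])
a=load('scene3')[0][220:320,340:460]; b=load('wrist3')[0]
cv2.imwrite('pics/m3.png',np.hstack([cv2.resize(a,(480,400)),cv2.resize(b[:,160:480],(320,400))]))
E
```

```text
(array([-0.05, -0.14,  7.78]), array([0.0011, 0.0006, 0.001 ]), array([ 0.5019, -0.3528,  0.2895])) 0.039185342501053405
```

View pics/m3.png

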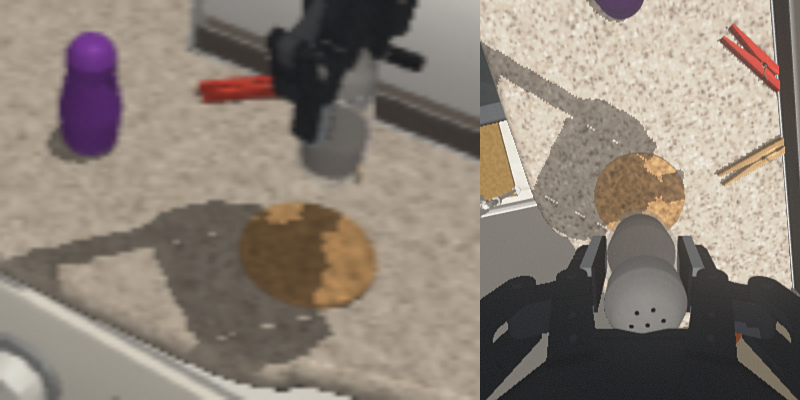

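```bash
python3 - <<'E'
from h import *
im,d,K,P=load('wrist3'); T=np.linalg.inv(P)
for z in (.085,.173): 
    c=T@np.array([.5017,-.3525,z,1]); print(z, K[0]*c[0]/-c[2]+K[2], K[1]*c[1]/c[2]+K[3])
p=cloud('wrist3')[190:350,270:370].reshape(-1,3); s=p[(p[:,2]>.06)&(p[:,2]<.2)&(abs(p[:,0]-.5)<.03)&(abs(p[:,1]+.35)<.04)]
for lo in np.arange(.08,.18,.01):
    t=s[(s[:,2]>lo)&(s[:,2]<lo+.01)]
    if len(t)>5: print(round(lo,2),len(t),t.min(0).round(3),t.max(0).round(3))
E
```

```text
0.085 319.5884368048274 228.62022247778665
0.173 318.31741940693837 320.24184918026987
0.08 42 [ 0.488 -0.348  0.086] [ 0.518 -0.338  0.09 ]
0.09 139 [ 0.487 -0.347  0.09 ] [ 0.519 -0.336  0.1  ]
0.1 180 [ 0.486 -0.35   0.1  ] [ 0.522 -0.335  0.11 ]
0.11 504 [ 0.484 -0.354  0.11 ] [ 0.523 -0.335  0.12 ]
0.12 1027 [ 0.479 -0.359  0.12 ] [ 0.53  -0.335  0.13 ]
0.13 1255 [ 0.48  -0.364  0.13 ] [ 0.528 -0.336  0.14 ]
0.14 1139 [ 0.481 -0.362  0.14 ] [ 0.527 -0.337  0.15 ]
0.15 1254 [ 0.48  -0.368  0.15 ] [ 0.525 -0.337  0.16 ]
0.16 2589 [ 0.487 -0.364  0.16 ] [ 0.521 -0.338  0.17 ]
0.17 1866 [ 0.492 -0.361  0.17 ] [ 0.516 -0.342  0.174]
```

>>> {"op": "arm_command", "data": {"plan": [[[0,0,1,0,0,0],[0,0,2.5,0,0,0],[0,0,4,0,0,0],[0,0,5.5,0,0,0],[0,0,6.4,0,0,0],[0,0,6.9,0,0,0],[0,0,7.1,0,0,0],[0,0,7.2,0,0,0],[0,0,7.3,0,0,0],[0,0,7.3,0,0,0],[0,0,7.3,0,0,0]]]}}

```text
t: 7.47
tool_pos: [0.5018, -0.3533, 0.2165]
tool_rot: [2.446, 1.969, 0.0]
contact_force: [0.1, 1.1, -1.5]
opening: 0.0391
grip_force: 25.1
```

>>> {"op": "arm_command", "data": {"plan": [[[0,0,0.05,0,0,0],[0,0,0.1,0,0,0],[0,0,0.15,0,0,0],[0,0,0.2,0,0,0],[0,0,0.2,0,0,0],[0,0,0.2,0,0,0]]]}}

```text
t: 7.97
tool_pos: [0.5015, -0.3531, 0.2136]
tool_rot: [-2.447, -1.97, 0.0]
contact_force: [-0.7, 0.3, -0.2]
opening: 0.0386
grip_force: 25.1
```

>>> {"op": "arm_command", "data": {"plan": [[[0,0,0.05,0,0,0],[0,0,0.1,0,0,0],[0,0,0.15,0,0,0],[0,0,0.15,0,0,0],[0,0,0.15,0,0,0],[0,0,0.15,0,0,0]]]}}

```text
t: 8.47
tool_pos: [0.5015, -0.3531, 0.2122]
tool_rot: [-2.447, -1.97, 0.0]
contact_force: [-0.4, 0.7, -1.7]
opening: 0.0393
grip_force: 25.1
```

>>> {"op": "arm_command", "data": {"plan": [[[0,0,0.05,0,0,0],[0,0,0.1,0,0,0],[0,0,0.1,0,0,0],[0,0,0.1,0,0,0],[0,0,0.1,0,0,0]]]}}

```text
t: 8.88
tool_pos: [0.5016, -0.3532, 0.2117]
tool_rot: [2.447, 1.97, -0.0]
contact_force: [-1.7, 1.3, 3.2]
opening: 0.0391
grip_force: 25.7
```

>>> {"op": "arm_command", "data": {"plan": [[[0,0,0,0,0,0],[0,0,0,0,0,0],[0,0,0,0,0,0],[0,0,0,0,0,0],[0,0,0,0,0,0],[0,0,0,0,0,0],[0,0,0,0,0,0],[0,0,0,0,0,0]]], "gripper": -1}}

```text
t: 9.55
tool_pos: [0.5015, -0.3531, 0.2112]
tool_rot: [-2.447, -1.97, -0.0]
contact_force: [0.0, -0.1, 0.7]
opening: 0.0853
grip_force: 0.0
```

>>> {"op": "arm_command", "data": {"plan": [[[0,0,-1,0,0,0],[0,0,-2.5,0,0,0],[0,0,-5,0,0,0],[0,0,-8,0,0,0],[0,0,-11,0,0,0],[0,0,-13,0,0,0],[0,0,-14,0,0,0],[0,0,-14,0,0,0],[0,0,-14,0,0,0]]]}}

```text
t: 10.3
tool_pos: [0.5014, -0.353, 0.3512]
tool_rot: [2.447, 1.97, 0.0]
contact_force: [-0.9, 0.5, -0.9]
opening: 0.085
grip_force: 0.0
```

```bash
python3 - <<'E'
from h import *
for n in ('scene','wrist'): snap(n,n+'4')
a=load('scene4')[0][220:320,340:460]; b=load('wrist4')[0]
cv2.imwrite('pics/m4.png',np.hstack([cv2.resize(a,(480,400)),cv2.resize(b[:,160:480],(320,400))]))
kn=np.array([.5150,.0727]); print('high',tform([*kn,.187],1.3555-np.pi/2),get_obs()['opening'])
E
```

```text
high (array([41.86, -7.71,  0.82]), array([-0.0032, -0.0018,  0.0003]), array([ 0.501 , -0.3527,  0.3489])) 0.08554259010176954
```

View pics/m4.png

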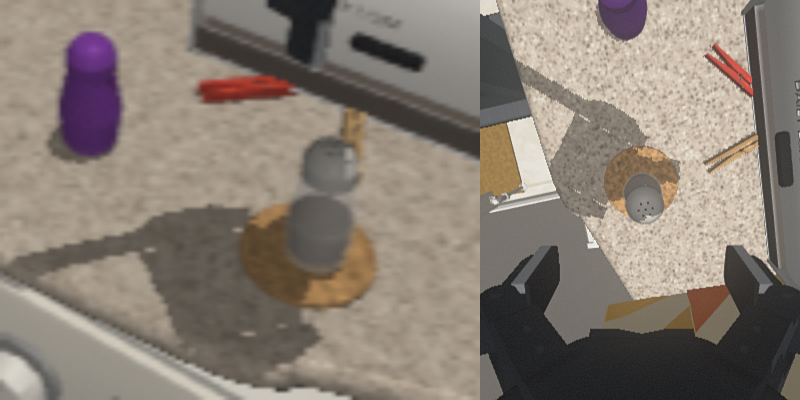

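The shaker stands upright and free on the mat, its base near (318,245) in the crop against the mat's middle at (308,255). Next is the knob.

>>> {"op": "arm_command", "data": {"plan": [[[2,-0.4,0,0,0,0],[5.5,-1,0,0,0,0],[9.5,-1.7,0,0,0,0],[13.5,-2.5,0,0,0,0],[17.5,-3.2,0,0,0,0],[21.5,-4,0,0,0,0],[25.5,-4.7,0,0,0,0],[29.5,-5.4,0,0,0,0],[33.5,-6.2,0,0,0,0],[37,-6.8,0,0,0,0],[40,-7.4,0,0,0,0],[41.8,-7.7,0,0,0,0]]]}}

```text
t: 11.4
tool_pos: [0.5145, 0.0746, 0.3488]
tool_rot: [-2.442, -1.971, 0.004]
contact_force: [-0.0, -0.5, -0.4]
opening: 0.0853
grip_force: 0.0
```

>>> {"op": "arm_command", "data": {"plan": [[[0,0,0,0,0,0],[0,0,0,0,0,0],[0,0,0,0,0,0]]]}}

```text
t: 11.65
tool_pos: [0.5152, 0.0713, 0.3498]
tool_rot: [-2.446, -1.969, 0.003]
contact_force: [-1.0, -0.3, 0.1]
opening: 0.0854
grip_force: 0.0
```

```bash
python3 - <<'E'
from h import *
snap('wrist','w5'); p=cloud('w5').reshape(-1,3)
s=p[(abs(p[:,2]-.094)<.008)&(np.hypot(p[:,0]-.515,p[:,1]-.073)<.03)]; print(len(s),s.mean(0),s.min(0),s.max(0))
print(tform([.515,.0727,.083],1.3555-np.pi/2))
E
```

```text
612 [0.5147672  0.07406743 0.09439706] [0.50291219 0.0613827  0.08629317] [0.52610051 0.08444121 0.09698984]
(array([ 0.18, -0.05, 11.24]), array([-0.0018,  0.0008, -0.0006]), array([0.5153, 0.0709, 0.3501]))
```

>>> {"op": "arm_command", "data": {"plan": [[[0.1,0,1.5,0,0,0],[0.2,0,4,0,0,0],[0.2,0,7,0,0,0],[0.2,0,9.5,0,0,0],[0.2,0,10.7,0,0,0],[0.2,0,11.2,0,0,0],[0.2,0,11.2,0,0,0],[0.2,0,11.2,0,0,0]]]}}

```text
t: 12.37
tool_pos: [0.5166, 0.0732, 0.2404]
tool_rot: [2.447, 1.969, 0.002]
contact_force: [0.7, 0.1, 0.2]
opening: 0.0855
grip_force: 0.0
```

>>> {"op": "arm_command", "data": {"plan": [[[0,0,0,0,0,0],[0,0,0,0,0,0],[0,0,0,0,0,0],[0,0,0,0,0,0],[0,0,0,0,0,0],[0,0,0,0,0,0],[0,0,0,0,0,0],[0,0,0,0,0,0],[0,0,0,0,0,0],[0,0,0,0,0,0]]], "gripper": 1, "force": 70}}

```text
t: 13.2
tool_pos: [0.5148, 0.0742, 0.24]
tool_rot: [-2.443, -1.968, 0.007]
contact_force: [-11.5, 2.9, 12.6]
opening: 0.0222
grip_force: 68.6
```

>>> {"op": "arm_command", "data": {"plan": [[[-0.3,0,0,0,0,0],[-0.8,0,0,0,0,0],[-1.4,0,0,0,0,0],[-2,0,0,0,0,0],[-2.6,0,0,0,0,0],[-3.2,0,0,0,0,0],[-3.8,0,0,0,0,0],[-4.4,0,0,0,0,0],[-4.9,0,0,0,0,0],[-5.3,0,0,0,0,0],[-5.6,0,0,0,0,0],[-5.7,0,0,0,0,0]]]}}

```text
t: 14.2
tool_pos: [0.5028, 0.0197, 0.24]
tool_rot: [-2.44, -1.964, -0.0]
contact_force: [-9.1, 12.4, 11.0]
opening: 0.022
grip_force: 68.4
```

>>> {"op": "arm_command", "data": {"plan": [[[0,0,0,0,0,0],[0,0,0,0,0,0],[0,0,0,0,0,0]]]}}

```text
t: 14.45
tool_pos: [0.5028, 0.0199, 0.24]
tool_rot: [-2.44, -1.965, 0.0]
contact_force: [-9.0, 11.1, 11.8]
opening: 0.0222
grip_force: 68.4
```

```bash
python3 - <<'E'
from h import *
snap('wrist','w6'); snap('scene','s6'); o=get_obs(); ex=np.array([np.cos(1.3553),np.sin(1.3553)])
print(o['tool_pos'],(o['tool_pos'][:2]-[.5148,.0742])@ex,o['opening'],o['contact_force'])
a=load('w6')[0]; b=load('s6')[0][185:265,250:350]
cv2.imwrite('pics/m6.png',np.vstack([cv2.resize(a[60:330,200:440],None,fx=2.2,fy=2.2,interpolation=cv2.INTER_CUBIC)[:590]]))
E
```

```text
[0.5028119  0.01993501 0.2399526 ] -0.05557330022058723 0.022141789252464107 [-10.23404777  11.46869272  11.16864648]
```

View pics/m6.png

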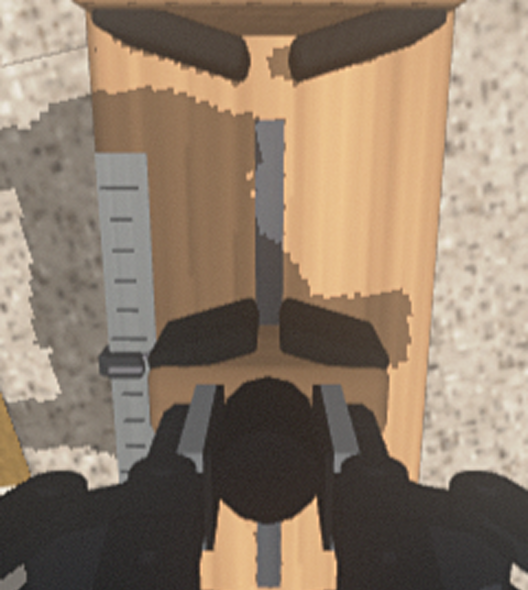

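```bash
python3 - <<'E'
from h import *
th=1.3553; ex=np.array([np.cos(th),np.sin(th)])
clip=ray('w6',200+124/2.2,60+363/2.2,.0195); clip0=ray('w1',290,175,.0195)
print('clip',clip,clip0)
for f in ('w1','w5','w6'):
    p=cloud(f).reshape(-1,3); c=np.array([.515,.073]) if f!='w6' else np.array([.5027,.0190])
    s=p[(p[:,2]>.091)&(p[:,2]<.098)&(np.hypot(*(p[:,:2]-c).T)<.0135)][:,:2]; t=s@ex
    cl=p[(p[:,2]>.0185)&(p[:,2]<.0235)&(np.hypot(*(p[:,:2]-clip0[:2]).T)<.012)]; tc=cl[:,:2]@ex
    print(f,len(s),(t.min()+t.max())/2,t.max()-t.min(),'clip',len(cl),(tc.min()+tc.max())/2 if len(cl) else 0, clip[:2]@ex)
im,d,K,P=load('w6');T=np.linalg.inv(P); ey=np.array([-ex[1],ex[0]])
k=np.array([.5148,.0742])-.0556*ex; o=get_obs()
for z in (.016,.022,.03):
    c=T@np.array([*(k+.041*ey),z,1]); print(z,(K[0]*c[0]/-c[2]+K[2]-200)*2.2,(K[1]*c[1]/c[2]+K[3]-60)*2.2)
E
python3 - <<'E'
import sys; sys.path.insert(0,'.')
import os; os.chdir('.')
from h import *
b=load('s6')[0][190:260,250:350]; cv2.imwrite('pics/s6c.png',cv2.resize(b,None,fx=8,fy=8,interpolation=cv2.INTER_CUBIC))
E
```

```text
clip [0.45549412 0.02724618 0.0195    ] [0.45397326 0.02619934 0.0195    ]
w1 461 0.18079897708381748 0.022918039140586155 clip 64 0.12284222976441321 0.12401533969673281
w5 576 0.18124113659437538 0.023395059064767243 clip 82 0.12300826975705798 0.12401533969673281
w6 1820 0.12723263227648424 0.023258278498393195 clip 216 0.12372132512792686 0.12401533969673281
0.016 146.31205623647082 351.0260039472117
0.022 142.7302738302735 357.3431460398371
0.03 137.62100218603658 366.3543006288546
```

View pics/s6c.png

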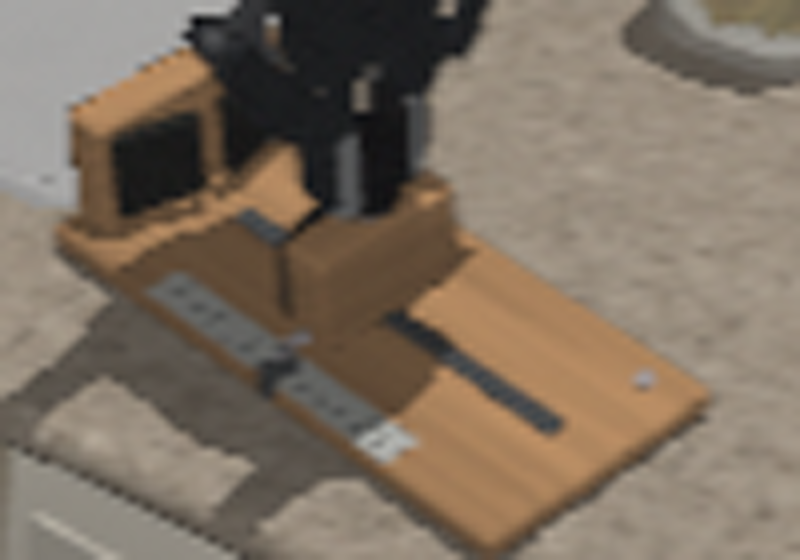

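```bash
python3 - <<'E'
from h import *
b=load('w6')[0][205:240,235:285]; cv2.imwrite('pics/w6c.png',cv2.resize(b,None,fx=16,fy=16,interpolation=cv2.INTER_CUBIC))
E
```

```text
(no output)
```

View pics/w6c.png

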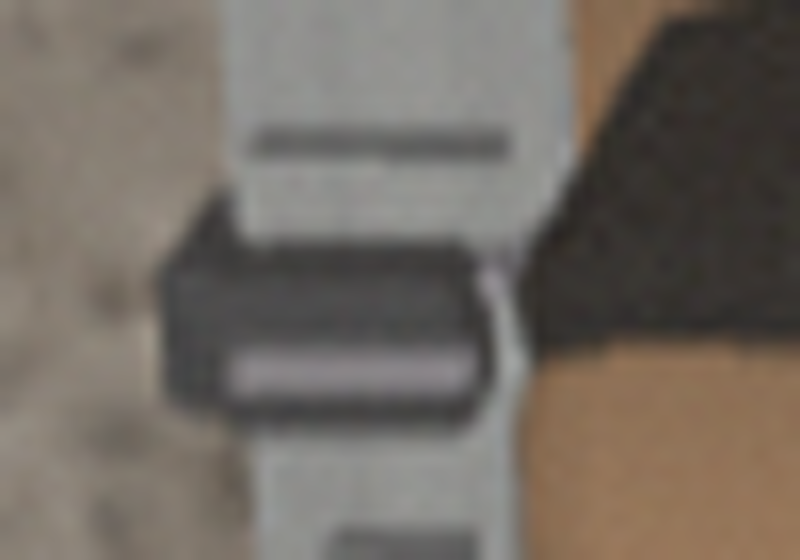

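```bash
python3 - <<'E'
from h import *
th=1.3553; ex=np.array([np.cos(th),np.sin(th)]); ey=np.array([-ex[1],ex[0]])
px=lambda x,y:(235+(x+.5)/16-.5,205+(y+.5)/16-.5)
for n,q,zs in [('tip',(503,262),(.016,.018,.02)),('clip stripe',(355,372),(.021,)),('clip top back edge',(355,425),(.021,)),('clip foot front',(350,245),(.015,)),('tick',(380,143),(.015,))]:
    for z in zs: 
        r=ray('w6',*px(*q),z)[:2]; print(n,z,(r@ex).round(4),(r@ey).round(4))
r=ray('w1',270+113/4,100+115/4,.018)[:2]; print('w1 tip',r@ex,r@ey)
for uv in [(290,175)]: r=ray('w1',*uv,.021)[:2]; print('w1 clip',r@ex,r@ey)
E
```

```text
tip 0.016 0.1259 -0.4456
tip 0.018 0.1266 -0.446
tip 0.02 0.1274 -0.4464
clip stripe 0.021 0.1224 -0.4396
clip top back edge 0.021 0.1199 -0.4395
clip foot front 0.015 0.1264 -0.4383
tick 0.015 0.1314 -0.44
w1 tip 0.18051099476757979 -0.44979195181998743
w1 clip 0.12296480481565969 -0.43804267809145114
```

The pointer tip in the crop is at (503,262) and the clip spans about 245 to 425. That leaves about 3 mm to go.

>>> {"op": "arm_command", "data": {"plan": [[[-0.1,0,0,0,0,0],[-0.2,0,0,0,0,0],[-0.3,0,0,0,0,0],[-0.3,0,0,0,0,0],[-0.3,0,0,0,0,0],[-0.3,0,0,0,0,0],[-0.3,0,0,0,0,0]]]}}

```text
t: 15.13
tool_pos: [0.5022, 0.0171, 0.24]
tool_rot: [-2.44, -1.965, -0.0]
contact_force: [-9.6, 11.6, 10.9]
opening: 0.0222
grip_force: 68.4
```

```bash
python3 - <<'E'
from h import *
snap('wrist','w7'); o=get_obs(); th=1.3553; ex=np.array([np.cos(th),np.sin(th)])
print((o['tool_pos'][:2]-[.5148,.0742])@ex,o['opening'],o['contact_force'],o['grip_force'])
p=cloud('w7').reshape(-1,3); s=p[(p[:,2]>.091)&(p[:,2]<.098)&(np.hypot(*(p[:,:2]-[.5020,.0165]).T)<.0135)][:,:2]@ex; print((s.min()+s.max())/2)
snap('top','t7'); q=cloud('t7')[200:245,410:465].reshape(-1,3); q=q[q[:,2]>.07]; print('shaker',len(q),q.mean(0))
E
```

```text
-0.058467143134728713 0.02232284536885018 [-9.74055482 11.29387047 11.69406532] 68.3953070640564
0.12446005269982069
shaker 135 [ 0.49589989 -0.33451258  0.15152921]
```

```bash
python3 - <<'E'
from h import *
q=cloud('t7').reshape(-1,3); s=q[(q[:,2]>.06)&(q[:,2]<.115)&(abs(q[:,0]-.5)<.06)&(abs(q[:,1]+.353)<.07)]; print(len(s),s.mean(0),s.max(0)); ok=len(s)>20 and np.hypot(*(s.mean(0)[:2]-[.501,-.353]))<.025
print(ok)
if ok: print(finish_job())
E
```

```text
149 [ 0.50194681 -0.35135128  0.08545757] [ 0.51940824 -0.33751759  0.09976989]
True
the job is handed in; nothing more can be done
None
```

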